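Break the folding lid stay and shut the bread box

TASK

The bread box stands open, its lid propped up by a locked folding metal stay. Unlock the stay by pressing down on the red knob at its knee until the knee gives way, then lower the lid gently until it is fully shut. Do not force the lid while the stay is locked, do not let it slam, and do not disturb the other things on the worktop.

Things in the scene. Friction and masses are not known exactly. Their poses are not given: they have to be found in the camera images.
- bread_box: light wooden bread box, fixed to the worktop, 180 deep (its x) x 220 wide (its y) x 120 mm high without the lid, walls 10 mm, inner floor 14 mm above the worktop. Origin at the centre of its underside; x runs from its slotted front (towards the robot) to its back, z up. A loose tub stands inside, on the left.
- lid_hinge (a point): middle of the lid's hinge axis: it runs along the box's y, 85 mm behind the box's origin and 120 mm above the worktop. Axes as the box's.
- lid_edge (a point): middle of the lid's free edge, 185 mm from the hinge axis, half-way through its thickness; as found about 305 mm above the worktop. The lid is a flat board 190 x 224 x 12 mm that stands about upright, leaning a little back; shut, it lies on the rim, top 132 mm above the worktop, its free edge 10 mm out over the front.
- lid (a joint): angle of the lid: 0 as found (open), growing as it is lowered; 1.65 rad is fully shut. It cannot be lowered while the stay is locked. Once the stay is broken the stiff hinge keeps it at whatever angle it is left; a light push of some 1 to 5 N near the free edge lowers it.
- stay_knob (a point): centre of the red knob at the knee of the stay: a cylinder 22 mm across, 30 mm long, along the box's y; 29 mm inside the right-hand (-y) wall's inner face, about 165 mm above the worktop and 80 mm in front of the lid as found. Pressed from above with some 4 to 12 N it moves down and, half as much, back towards the hinge; fingers have room round it while it is above the rim.
- stay_knee (a joint): bend of the knee in rad: 0 as found (locked against its stop), 0.18 with the links in line (knob pressed about 8 mm), above 0.32 broken (about 15 mm), about 2.6 with the lid shut. Pressing on beyond that also draws the lid down, towards the hand.
- yellow_tub: yellow tub with a white lid, 74 x 74 x 66 mm, standing inside the box; origin at the centre of its underside
- mug: striped mug, 86 x 120 x 90 mm, standing behind the box; origin under its middle
- rice_bowl: white bowl, 115 mm across, 52 mm high, standing behind the box; origin under its middle
- glass_jar: clear glass jar, 71 mm across, 99 mm high, standing near the front edge of the worktop, left of the box; origin under its middle
- stay_foot (a point): lower pin of the stay, on the right wall near the front. The stay is two flat steel links of 86 mm between this pin, the knee and the lid. Locked, they are nearly straight, sloping up from here to the lid, the knee bent a little up and forwards against its stop. As the lid is lowered the knee folds down into the box.

How it is judged:
By the outcome, as a careful person would: the job done as asked, in the order asked, and still so for the second after the job is handed in, with the robot touching nothing.
It also fails if it takes over 45 s, if anything falls off the work surface, if the arm or the gripper's body presses on something with over 40 N, if the wrist force passes 120 N, or if a joint passes its speed limit or range.

ROBOT

A 6-joint arm with a two-finger parallel gripper is mounted at the origin on a cart in front of the work surface, level with it; the furniture and walls round the work are solid. World frame = base frame: x ahead of the robot, y to its left, z up, the work surface at z = 0. Lengths are in m, angles in rad, forces in N, time in s.
With the tool pointing down it reaches from about 0.25 to 0.725 m from the base axis. Payload 4 kg.
Tool frame: the origin (TCP) lies between the finger pads; the fingertips stand 11 mm ahead of it and the grasp point (between the pads) lies 8 mm behind it (tcp_to_tips is the z of the fingertips in the tool frame, in m); z points along the fingers, y is the direction in which the jaws open and shut (so a half turn about z gives the same grasp; the last joint's range is limited). The gripper opens to 85 mm and grips with 20 to 120 N. Pads are 22 mm wide; open, the fingers measure 114 mm over their backs; the gripper's body (76 mm by 85 mm) begins 54 mm behind the grasp point. The pads swing forward as they close: fully open they stand 13 mm farther back than shut.
Start: joints at [1.314, 0.241, 0.005, 1.335, 0, 1.571], TCP at [0.127, 0.484, 0.242] pointing down, gripper open.
Joint ranges: [-2.72, 2.72], [-1.05, 1.87], [-1.09, 1.28], [-1.99, 2.15], [-1.42, 1.44], [-3.14, 3.14]. Speed limits (rad/s): [2.79, 2.79, 3.14, 3.14, 3.14, 3.14].

INTERFACE

Orientations are given as a unit quaternion [x, y, z, w].
In Python, from workcell import * gives the robot as it stands.
- The arm moves only by the tool move_arm, never from a script. Its argument "moves" is a list that holds one entry, the list of rows, each a list of 7 numbers: the shift along the world's x, y, z in units of 500 mm (1.0 is 500 mm), then the turn, a rotation vector about the world's x, y, z in units of 30 degrees (1.0 is 30 degrees), then the closure, from -1 (fully open) to 1 (shut), so that 0 is half open. A call has 1 to 8 rows; each row shifts and turns the pose as measured when the row begins; what a row does not reach is not made up. A row lasts 1/12 s, in which the tool goes at most 41.7 mm and 7.16 degrees, less where a joint would pass 70% of its speed; a pose out of reach is approached as far as the arm can. A call with a number of a shift or a turn outside -1 to 1 is refused whole. A call with a gripper value outside its range is refused whole. The fingers move at their own pace and stop on an object; the grip force is fixed at half the most. Time passes only in rows, so rows that do not move let the fingers close. It gives the time, the measured TCP pose, the force and the opening at its end, in the units of the state.
- get_obs(): the state, without advancing time (a new reading comes with each control period).
- camera(name): name is "scene" or "top" or "wrist"; returns a dict with "pixels" (400x640x3 uint8, red, green, blue), "range_z" (400x640 float32, m along the optical axis (not along the pixel's ray), 0 where there is no reading), "fx", "fy", "cx", "cy" (pixels), "extrinsics" (4x4, takes a point from camera to world coordinates). Camera axes: x right, y down, z forward; pixel columns grow to the right and rows downward; lengths in m; the calibration is good to about 2 mm. A picture is of the moment at which its call begins.
- job_done(): hands the job in, once; it reports no verdict.
The state is a dict: "clock": time; "joint_pos": joint angles; "joint_vel": joint speeds; "tau": joint torques, N m; "eef_pos": TCP position; "tool_rot": TCP orientation; "ft_force": force on the tool from outside, world axes, zero at the start; "ft_torque": the same for the moment, N m; "grip_width": finger opening in m.
Only numpy, scipy, OpenCV 4.12 (cv2) and the standard library are available. Lean on these libraries where they do the work, as an engineer would, in place of code of your own. Each camera call takes 0.05 s, during which the arm holds its last target.

## Working session

There is one attempt and no reset: what is moved stays moved. The work goes in short steps, Python scripts to look and compute and a tool call to move; the robot and the scene stay as the last step left them, time stands still between calls to the robot, and variables do not carry over. Pictures are saved under pics/ and viewed, and the job is handed in when it is done.

Besides the shell and the picture viewer there is one more tool, called after "Emit:" as a command line: name --argument value ..., lists and objects as JSON in quotes. move_arm: Moves the arm, as the interface text tells. Shifts and turns lie within -1 to 1; 1 stands for 500 mm of shift or 30 degrees of turn. Its arguments: {"type":"object","properties":{"moves":{"type":"array","items":{"type":"array","items":{"type":"array","items":{"type":"number"}}}}},"required":["moves"]}

```bash
ls; mkdir -p pics; cat > h.py <<'E'
from workcell import *
import numpy as np, cv2
def snap(n,f):
    c=camera(n); np.savez('pics/'+f+'.npz',**c); cv2.imwrite('pics/'+f+'.png',c['pixels'][:,:,::-1]); return c
def pts(c):
    z=c['range_z']; v,u=np.mgrid[:z.shape[0],:z.shape[1]]
    P=np.stack([(u-c['cx'])/c['fx']*z,(v-c['cy'])/c['fy']*z,z,np.ones_like(z)],-1)@np.array(c['extrinsics']).T
    P=P[...,:3]; P[z==0]=np.nan; return P
def ld(f): return dict(np.load('pics/'+f+'.npz'))
E
python3 - <<'E'
from h import *
print(get_obs()); snap('scene','s0'); snap('top','t0')
E
```

```text
pics
{'clock': 0.0, 'joint_pos': array([1.31397639e+00, 2.41393561e-01, 3.73586016e-03, 1.33521895e+00,
       1.17882567e-05, 1.57079666e+00]), 'joint_vel': array([ 3.37896324e-04, -3.10183824e-04,  8.41413819e-04, -5.88961305e-06,
       -1.08557855e-03, -1.17013780e-04]), 'tau': array([ 1.98057032e-04, -3.72315967e+01,  2.52408421e+01,  1.71093555e-02,
        3.28610747e-05,  4.35938134e-06]), 'eef_pos': array([0.12684442, 0.4830109 , 0.24142709]), 'tool_rot': array([ 1.28057468e-01,  9.91766204e-01, -1.03084530e-03, -1.39046084e-04]), 'ft_force': array([ 0.33429505,  0.03470685, -0.55538835]), 'ft_torque': array([-0.00915718, -0.02702207,  0.01946302]), 'grip_width': 0.08503510841451632}
```

View pics/s0.png

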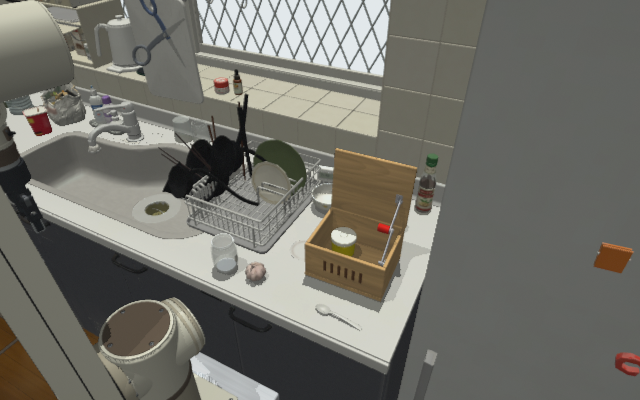

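View pics/t0.png

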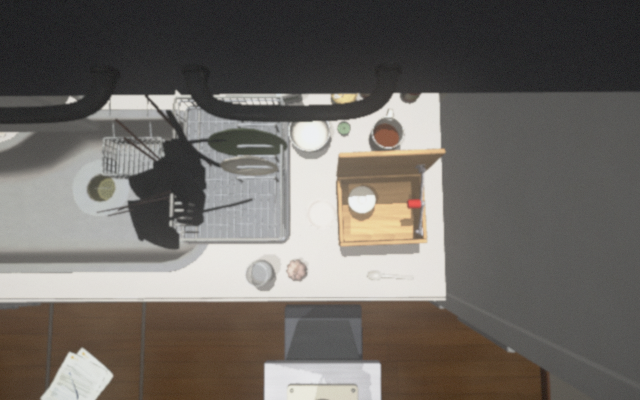

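The scene shows the open box at about (355,255) with the lid upright behind it. The red knob is at (384,228) in the scene view and (415,203) in the top view. A tall fridge stands on the right, with the dish rack and glass jar on the left. Next I'll measure positions.

```bash
python3 - <<'E'
from h import *
for f in ('s0','t0'):
    c=ld(f);P=pts(c);im=c['pixels'].astype(int)
    print(f,np.round(c['extrinsics'],3).tolist(),c['fx'])
    m=(im[...,0]>130)&(im[...,1]<60)&(im[...,2]<60)&np.isfinite(P[...,0])
    m[:,500:]=0;m[:,:300]=0
    q=P[m];k=q[:,2]>0.12;print('red',m.sum(),q[k].mean(0),q[k].min(0),q[k].max(0))
    pl={'s0':[(307,236),(393,269),(306,256),(340,155),(412,167),(334,205),(400,197),(381,262),(420,250),(440,230),(343,236),(470,200),(430,350)],
        't0':[(342,241),(424,241),(341,180),(424,180),(340,155),(390,155),(440,152),(415,203),(423,167),(420,235),(362,200),(443,230),(450,200),(460,200),(480,200),(388,135),(310,135),(395,105),(395,80),(395,50)]}[f]
    for u,v in pl: print(u,v,np.round(P[v,u],3))
# lid plane / box from top
c=ld('s0');P=pts(c)
q=P[165:205,345:400].reshape(-1,3);q=q[np.isfinite(q[:,0])]
m=q.mean(0);U,S,V=np.linalg.svd(q-m);print('lid',m,V[2],S)
q=P[262:275,312:375].reshape(-1,3)
c=ld('t0');P=pts(c);Z=P[...,2]
for v in (225,235,238,240,242,244,246): print(v,np.round(P[v,335:430:8,2],3),np.round(P[v,380,:2],3))
E
```

```text
s0 [[0.466, -0.53, 0.708, -0.245], [-0.885, -0.276, 0.375, -0.449], [-0.003, -0.802, -0.598, 0.887], [0.0, 0.0, 0.0, 1.0]] 427.092829645133
red 66 [ 0.56756689 -0.22380538  0.1725061 ] [ 0.5605446  -0.23757443  0.16568968] [ 0.57608468 -0.20878442  0.17728394]
307 236 [ 0.617  0.025 -0.002]
393 269 [ 0.588 -0.26   0.019]
306 256 [ 0.47  -0.052  0.077]
340 155 [ 0.66  -0.055  0.289]
412 167 [ 0.669 -0.249  0.304]
334 205 [ 0.645 -0.05   0.128]
400 197 [ 0.657 -0.233  0.212]
381 262 [ 0.503 -0.247  0.116]
420 250 [ 0.715 -0.302  0.001]
440 230 [ 0.266 -0.393  0.466]
343 236 [ 0.585 -0.108  0.08 ]
470 200 [ 0.267 -0.422  0.532]
430 350 [ 0.262 -0.425  0.189]
t0 [[-0.005, -0.996, 0.09, 0.503], [-1.0, 0.006, 0.006, -0.007], [-0.007, -0.09, -0.996, 1.107], [0.0, 0.0, 0.0, 1.0]] 390.6613919560705<stdin>:7: RuntimeWarning: Mean of empty slice.
  ret = um.true_divide(
Traceback (most recent call last):
ValueError: zero-size array to reduction operation minimum which has no identity
```

```bash
python3 - <<'E'
from h import *
c=ld('t0');P=pts(c);im=c['pixels'].astype(int)
m=(im[...,0]>im[...,1]+80)&(im[...,0]>im[...,2]+80); m[:195]=0;m[215:]=0;m[:,:400]=0;m[:,440:]=0
q=P[m];print('red',m.sum(),np.nanmean(q,0),np.nanmin(q,0),np.nanmax(q,0))
for u,v in [(342,241),(424,241),(341,180),(424,180),(340,155),(390,155),(440,152),(415,203),(423,167),(420,235),(362,200),(443,230),(450,200),(460,200),(480,200),(460,290),(388,135),(310,135),(395,105),(395,80),(395,50)]: print(u,v,np.round(P[v,u],3))
Z=P[...,2]
for v in (185,200,225,238,240,242,244,246):
  mm=np.where((Z[v,330:440]>.105)&(Z[v,330:440]<.14))[0]+330
  print(v,[(u,np.round(P[v,u],3).tolist()) for u in (mm[:1].tolist()+mm[-1:].tolist())])
for v in range(145,162,2):
  mm=np.where(Z[v,330:450]>.2)[0]+330
  print(v,[(u,np.round(P[v,u],3).tolist()) for u in (mm[:1].tolist()+mm[-1:].tolist())])
c=ld('s0');P=pts(c)
q=P[165:200,345:385].reshape(-1,3);q=q[np.isfinite(q[:,0])]
m=q.mean(0);U,S,V=np.linalg.svd(q-m,full_matrices=False);print('lid',m,V[2],S)
q=P[262:272,315:320+50].reshape(-1,3);q=q[np.isfinite(q[:,0])&(q[:,2]>.02)&(q[:,0]<.53)]
m=q.mean(0);U,S,V=np.linalg.svd(q-m,full_matrices=False);print('front',m,V[2],S/len(q)**.5)
E
```

```text
red 95 [ 0.57503181 -0.22388758  0.17323289] [ 0.56641605 -0.23816846  0.16687666] [ 0.58335686 -0.20973686  0.17831366]
342 241 [ 0.485 -0.053  0.117]
424 241 [ 0.484 -0.259  0.119]
341 180 [ 0.64  -0.052  0.118]
424 180 [ 0.655 -0.294 -0.001]
340 155 [ 0.667 -0.042  0.302]
390 155 [ 0.667 -0.147  0.3  ]
440 152 [ 0.672 -0.251  0.302]
415 203 [ 0.576 -0.226  0.175]
423 167 [ 0.657 -0.238  0.21 ]
420 235 [ 0.499 -0.257  0.089]
362 200 [ 0.592 -0.109  0.08 ]
443 230 [ 0.513 -0.344 -0.002]
450 200 [ 0.603 -0.387 -0.064]
460 200 [ 0.595 -0.386  0.026]
480 200 [ 0.583 -0.386  0.162]
460 290 [ 0.345 -0.387 -0.005]
388 135 [ 0.778 -0.189  0.032]
310 135 [0.786 0.031 0.009]
395 105 [ 0.876 -0.217 -0.001]
395 80 [ 0.6   -0.053  0.866]
395 50 [ 0.61  -0.05   0.886]
185 [(338, [0.627, -0.044, 0.118]), (420, [0.626, -0.253, 0.119])]
200 [(338, [0.589, -0.044, 0.116]), (424, [0.588, -0.262, 0.119])]
225 [(339, [0.526, -0.046, 0.113]), (426, [0.524, -0.265, 0.121])]
238 [(340, [0.493, -0.048, 0.122]), (426, [0.492, -0.265, 0.117])]
240 [(340, [0.488, -0.048, 0.12]), (427, [0.487, -0.266, 0.119])]
[... 159 characters left out ...]
[(411, [0.68, -0.191, 0.299]), (445, [0.679, -0.262, 0.302])]
151 [(362, [0.675, -0.088, 0.303]), (445, [0.674, -0.261, 0.303])]
153 [(339, [0.672, -0.04, 0.302]), (444, [0.67, -0.259, 0.302])]
155 [(339, [0.667, -0.04, 0.303]), (442, [0.669, -0.26, 0.286])]
157 [(338, [0.668, -0.039, 0.279]), (440, [0.668, -0.261, 0.269])]
159 [(338, [0.665, -0.039, 0.271]), (438, [0.667, -0.261, 0.252])]
161 [(338, [0.663, -0.039, 0.258]), (436, [0.666, -0.261, 0.236])]
lid [ 0.65663447 -0.1314795   0.22692155] [-0.99632871 -0.03433762  0.07842212] [1.31230527 1.08154132 0.06694781]
front [ 0.47385333 -0.15372458  0.08208748] [9.99128072e-01 4.17401887e-02 9.23230492e-04] [0.0474637  0.00949667 0.00157761]
```

Emit:
move_arm --moves '[[[0.03, -0.06, 0.02, 0, 0, -0.2, 1], [0.042, -0.067, 0.02, 0, 0, -0.22, 1], [0.042, -0.067, 0.02, 0, 0, -0.22, 1], [0.042, -0.067, 0, 0, 0, -0.22, 1], [0.042, -0.067, 0, 0, 0, -0.22, 1], [0.042, -0.067, 0, 0, 0, -0.22, 1], [0.042, -0.067, 0, 0, 0, -0.22, 1], [0.042, -0.067, 0, 0, 0, -0.22, 1]]]'

```text
clock: 0.77
eef_pos: [0.2882, 0.212, 0.2673]
tool_rot: [0.562, 0.827, -0.003, -0.002]
ft_force: [1.2, 0.7, -0.1]
grip_width: 0.0002
```

Emit:
move_arm --moves '[[[0.042, -0.067, 0, 0, 0, -0.2, 1], [0.042, -0.067, 0, 0, 0, -0.2, 1], [0.042, -0.067, 0, 0, 0, -0.2, 1], [0.042, -0.067, 0, 0, 0, -0.05, 1], [0.042, -0.067, 0, 0, 0, 0, 1], [0.042, -0.067, 0, 0, 0, 0, 1], [0.042, -0.067, 0, 0, 0, 0, 1], [0.042, -0.067, 0, 0, 0, 0, 1]]]'

```text
clock: 1.43
eef_pos: [0.4584, -0.0724, 0.2661]
tool_rot: [0.702, 0.712, -0.002, -0.004]
ft_force: [0.7, -0.1, -0.5]
grip_width: 0.0001
```

```bash
python3 - <<'E'
from h import *
o=get_obs();print(o['eef_pos'],o['tool_rot'],o['ft_force'],o['joint_pos'])
E
```

```text
[ 0.45840023 -0.07240904  0.26614427] [ 0.70208326  0.71208255 -0.00226596 -0.00352111] [ 0.70827483 -0.14895592 -0.45442482] [-1.56927446e-01  1.66387557e-01 -2.64469429e-02  1.38632600e+00
  4.15053716e-04  1.39972576e+00]
```

Emit:
move_arm --moves '[[[0.042, -0.06, 0, 0, 0, 0.02, 1], [0.045, -0.06, 0, 0, 0, 0.02, 1], [0.045, -0.06, 0, 0, 0, 0, 1], [0.045, -0.06, -0.02, 0, 0, 0, 1], [0.04, -0.055, -0.03, 0, 0, 0, 1], [0.01, -0.01, -0.03, 0, 0, 0, 1], [0, 0, 0, 0, 0, 0, 1]]]'

```text
clock: 2.02
eef_pos: [0.577, -0.2424, 0.219]
tool_rot: [0.698, 0.716, -0.003, -0.005]
ft_force: [-1.2, 0.2, -0.3]
grip_width: -0.0001
```

```bash
python3 - <<'E'
from h import *
o=get_obs();print(o['eef_pos'],o['tool_rot'],o['ft_force'],o['joint_pos'])
snap('scene','s1');snap('wrist','w1')
E
```

```text
[ 0.57697181 -0.24235291  0.21902983] [ 0.69827763  0.71580415 -0.0033599  -0.00463593] [-1.17300825  0.18831965 -0.31304542] [-0.39633785  0.51481482  0.34785541  1.41493057 -0.00283826  1.14968694]
```

View pics/s1.png

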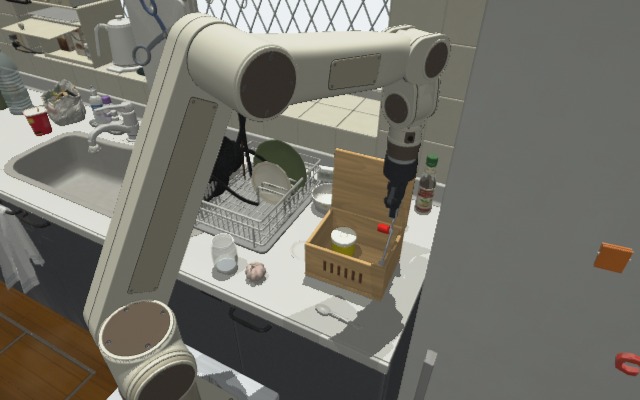

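View pics/w1.png

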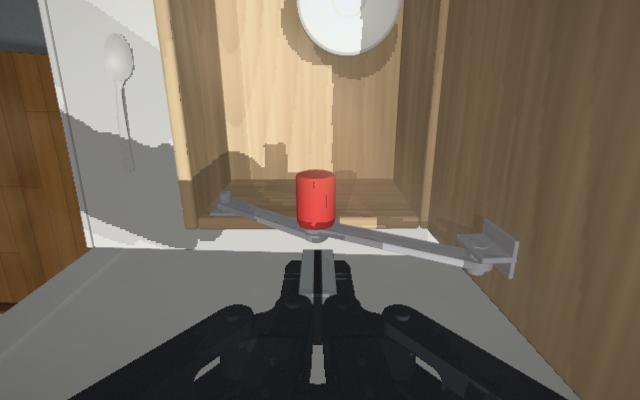

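```bash
python3 - <<'E'
from h import *
c=ld('w1');P=pts(c);im=c['pixels'].astype(int)
m=(im[...,0]>im[...,1]+100)&(im[...,0]>im[...,2]+100)
q=P[m];print(m.sum(),np.nanmean(q,0),np.nanpercentile(q,[2,98],axis=0)); print(np.round(c['extrinsics'],3))
E
```

```text
1728 [ 0.57546725 -0.22201913  0.17211575] [[ 0.56597321 -0.23613201  0.16764671]
 [ 0.5848553  -0.20884441  0.17458973]]
[[ 1.     0.028 -0.002  0.577]
 [ 0.026 -0.949 -0.315 -0.159]
 [-0.01   0.315 -0.949  0.351]
 [ 0.     0.     0.     1.   ]]
```

Emit:
move_arm --moves '[[[-0.008, 0.02, -0.01, 0, 0, 0, 1], [-0.004, 0.02, -0.01, 0, 0, 0, 1], [0, 0, -0.01, 0, 0, 0, 1], [0, 0, 0, 0, 0, 0, 1]]]'

```text
clock: 2.45
eef_pos: [0.5696, -0.2172, 0.2118]
tool_rot: [0.697, 0.717, -0.002, -0.002]
ft_force: [-0.6, 0.4, -0.5]
grip_width: -0.0003
```

Emit:
move_arm --moves '[[[0.006, -0.006, -0.012, 0, 0, 0, 1], [0.004, -0.004, -0.012, 0, 0, 0, 1], [0, 0, -0.012, 0, 0, 0, 1], [0, 0, -0.01, 0, 0, 0, 1], [0, 0, 0, 0, 0, 0, 1]]]'

```text
clock: 2.87
eef_pos: [0.5761, -0.2221, 0.1909]
tool_rot: [0.696, 0.718, -0.001, 0.001]
ft_force: [-0.8, -0.2, 0.4]
grip_width: -0.0002
```

Emit:
move_arm --moves '[[[0, 0, -0.008, 0, 0, 0, 1], [0.002, 0, -0.008, 0, 0, 0, 1], [0.003, 0, -0.008, 0, 0, 0, 1]]]'

```text
clock: 3.12
eef_pos: [0.5813, -0.2224, 0.1805]
tool_rot: [0.696, 0.718, 0.002, 0.004]
ft_force: [0.8, 2.0, 5.1]
grip_width: -0.0005
```

Emit:
move_arm --moves '[[[0, 0, -0.01, 0, 0, 0, 1], [0.002, 0, -0.01, 0, 0, 0, 1], [0.002, 0, -0.01, 0, 0, 0, 1]]]'

```text
clock: 3.37
eef_pos: [0.5892, -0.2221, 0.1696]
tool_rot: [0.695, 0.719, 0.007, 0.01]
ft_force: [0.7, 1.0, 6.4]
grip_width: -0.0001
```

Emit:
move_arm --moves '[[[-0.004, 0, -0.01, 0, 0, 0, 1], [-0.002, 0, -0.01, 0, 0, 0, 1], [0, 0, -0.006, 0, 0, 0, 1]]]'

```text
clock: 3.62
eef_pos: [0.5935, -0.2219, 0.1619]
tool_rot: [0.694, 0.719, 0.013, 0.017]
ft_force: [-2.5, 0.8, 5.3]
grip_width: 0.0001
```

```bash
python3 - <<'E'
from h import *
snap('scene','s2');c=snap('wrist','w2');P=pts(c);im=c['pixels'].astype(int)
m=(im[...,0]>im[...,1]+100)&(im[...,0]>im[...,2]+100)
q=P[m];print(m.sum(),np.nanmean(q,0),np.nanpercentile(q,[2,98],axis=0))
E
```

```text
512 [ 0.58817606 -0.21103928  0.14715719] [[ 0.5806119  -0.21840623  0.14236938]
 [ 0.59869174 -0.20741362  0.14967724]]
```

View pics/w2.png

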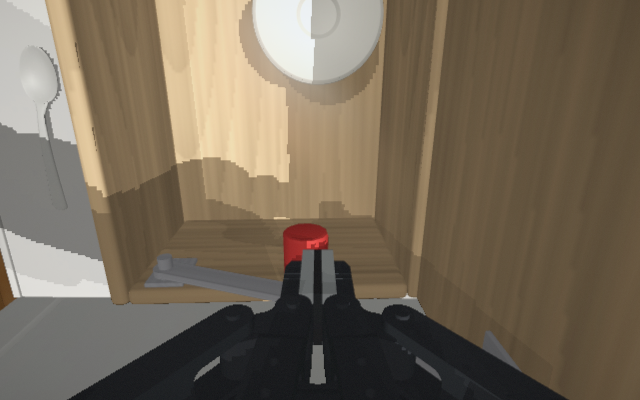

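The wrist view shows the knob at about (305,245), with its top at z≈0.150, some 26 mm below where it started. The links are bent well past in line, so the knee is broken. I'll lift off straight up.

Emit:
move_arm --moves '[[[0, 0, 0.02, 0, 0, 0, 1], [-0.01, 0, 0.04, 0, 0, 0, 1], [-0.02, 0, 0.06, 0, 0, 0, 1], [-0.02, 0, 0.06, 0, 0, 0, 1], [-0.02, 0.01, 0.06, 0, 0, 0, 1], [0, 0, 0.04, 0, 0, 0, 1]]]'

```text
clock: 4.22
eef_pos: [0.5506, -0.2156, 0.2984]
tool_rot: [0.695, 0.719, 0.007, 0.007]
ft_force: [0.9, -0.4, 0.0]
grip_width: 0.0001
```

```bash
python3 - <<'E'
from h import *
from scipy.spatial.transform import Rotation as R
o=get_obs();print(o['eef_pos'],R.from_quat(o['tool_rot']).as_matrix().round(3),o['ft_force'],o['joint_pos'])
snap('scene','s3');c=snap('top','t3');P=pts(c);Z=P[...,2]
for u in (345,360,375,390,405):
  mm=[v for v in range(140,240) if Z[v,u]>.2]
  print(u,len(mm),[np.round(P[v,u],3).tolist() for v in mm[:1]+mm[-1:]])
c=ld('s3');P=pts(c)
q=P[170:200,345:370].reshape(-1,3);q=q[np.isfinite(q[:,0])]
m=q.mean(0);U,S,V=np.linalg.svd(q-m,full_matrices=False);print('lid',m,V[2],S)
E
```

```text
[ 0.55059952 -0.2156264   0.29844523] [[-0.034  0.999  0.02 ]
 [ 0.999  0.034  0.   ]
 [-0.001  0.02  -1.   ]] [ 0.86535536 -0.38458496  0.04983984] [-0.37701826  0.40078354  0.37360043  1.5248733   0.00759289  1.15939711]
345 13 [[0.661, -0.052, 0.303], [0.65, -0.057, 0.213]]
360 14 [[0.663, -0.084, 0.304], [0.651, -0.093, 0.205]]
375 14 [[0.665, -0.115, 0.3], [0.652, -0.127, 0.212]]
390 14 [[0.664, -0.146, 0.304], [0.654, -0.163, 0.203]]
405 14 [[0.667, -0.178, 0.302], [0.655, -0.197, 0.206]]
lid [ 0.64877953 -0.11377714  0.21799904] [-0.9993584  -0.03483835  0.00831168] [0.78971293 0.55361508 0.04668508]
```

View pics/s3.png

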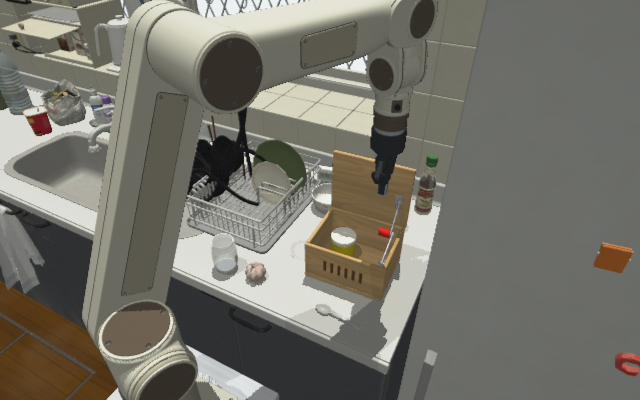

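View pics/t3.png

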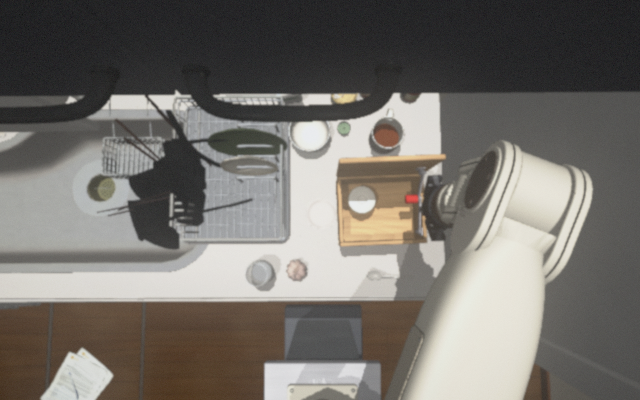

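```bash
python3 - <<'E'
from h import *
c=ld('t3');P=pts(c)
q=P[140:300,425:600].reshape(-1,3);q=q[np.isfinite(q[:,0])]
for a in np.arange(.2,.8,.05):
  k=(q[:,0]>a)&(q[:,0]<a+.05)&(q[:,1]>-.36); print(round(a,2),np.round(q[k].max(0),3) if k.any() else None, np.round(q[k].min(0),3) if k.any() else None)
q=P[:100].reshape(-1,3);print(np.nanmin(q[q[:,2]>.5],0),np.nanmax(q[q[:,2]>.5],0))
q=P[60:100].reshape(-1,3);q=q[q[:,2]>.5];print(np.nanmin(q,0))
E
```

```text
0.2 None None
0.25 None None
0.3 [ 0.349 -0.287  0.003] [ 0.324 -0.299 -0.003]
0.35 [ 0.399 -0.288  0.005] [ 0.351 -0.329 -0.008]
0.4 [ 0.45  -0.117  0.739] [ 0.401 -0.345 -0.006]
0.45 [ 0.5   -0.125  0.742] [ 0.45  -0.347 -0.006]
0.5 [ 0.55  -0.15   0.745] [ 0.5   -0.301 -0.002]
0.55 [ 0.6   -0.168  0.744] [ 0.55  -0.269  0.351]
0.6 [ 0.65  -0.19   0.702] [ 0.6   -0.346 -0.004]
0.65 [ 0.698 -0.218  0.308] [ 0.65  -0.346 -0.005]
0.7 [ 0.75  -0.299  0.005] [ 0.701 -0.346 -0.008]
0.75 [ 0.772 -0.299  0.005] [ 0.75  -0.344 -0.005]
0.8 None None
[ 0.58748484 -0.38715756  0.50003552] [0.72572842 0.50997869 0.93916827]
[ 0.58748484 -0.38715756  0.50003552]
```

```bash
python3 - <<'E'
from h import *
c=ld('t0');P=pts(c)
for v in range(40,110,4): print(v,np.round(P[v,330],3),np.round(P[v,430],3))
E
```

```text
40 [ 0.611 -0.011  0.898] [ 0.611 -0.067  0.896]
44 [ 0.611 -0.011  0.894] [ 0.611 -0.069  0.891]
48 [nan nan nan] [ 0.61  -0.069  0.889]
52 [ 0.611 -0.012  0.883] [ 0.611 -0.071  0.882]
56 [ 0.611 -0.012  0.878] [ 0.611 -0.073  0.877]
60 [ 0.611 -0.012  0.873] [ 0.611 -0.074  0.872]
64 [ 0.61  -0.012  0.868] [ 0.611 -0.076  0.866]
68 [ 0.611 -0.012  0.862] [ 0.612 -0.078  0.858]
72 [ 0.611 -0.012  0.855] [ 0.611 -0.079  0.854]
76 [ 0.61  -0.012  0.849] [ 0.611 -0.081  0.847]
80 [ 0.611 -0.012  0.84 ] [ 0.611 -0.083  0.84 ]
84 [ 0.611 -0.012  0.834] [ 0.611 -0.085  0.832]
88 [ 0.61  -0.012  0.827] [ 0.61  -0.087  0.826]
92 [ 0.61  -0.013  0.819] [ 0.611 -0.089  0.816]
96 [ 0.905 -0.028 -0.003] [ 0.901 -0.319  0.   ]
100 [ 0.891 -0.028  0.002] [ 0.89  -0.319 -0.002]
104 [ 0.585 -0.012  0.866] [ 0.878 -0.319 -0.002]
108 [ 0.582 -0.012  0.866] [ 0.866 -0.318 -0.002]
```

Emit:
move_arm --moves '[[[0, 0.02, 0.035, 0, 0, 0, -0.3], [0, 0.02, 0.035, 0, 0, 0, -0.3], [0, 0.02, 0.01, 0, 0, 0, -0.3], [0, 0.02, 0, 0, 0, 0, -0.3], [0.01, 0.02, 0, 0, 0, 0, -0.3], [0.02, 0.02, 0, 0, 0, 0, -0.3], [0, 0, 0, 0, 0, 0, -0.3]]]'

```text
clock: 4.9
eef_pos: [0.5668, -0.1537, 0.3354]
tool_rot: [0.696, 0.718, 0.005, 0.006]
ft_force: [-0.3, 1.1, -0.1]
grip_width: 0.0555
```

Emit:
move_arm --moves '[[[0.03, 0, 0, 0, 0, 0, -0.3], [0.03, 0, 0, 0, 0, 0, -0.3], [0.03, 0, 0, 0, 0, 0, -0.3], [0.03, 0, 0, 0, 0, 0, -0.3], [0.025, 0, 0, 0, 0, 0, -0.3], [0.02, 0, 0, 0, 0, 0, -0.3], [0, 0, 0, 0, 0, 0, -0.3]]]'

```text
clock: 5.48
eef_pos: [0.6528, -0.1502, 0.3246]
tool_rot: [0.694, 0.72, 0.0, -0.0]
ft_force: [-0.7, -0.0, -0.3]
grip_width: 0.0556
```

```bash
python3 - <<'E'
from h import *
o=get_obs();print(o['eef_pos'],o['ft_force'])
snap('scene','s4');snap('wrist','w4');c=snap('top','t4');P=pts(c)
q=P[:300].reshape(-1,3);k=(q[:,1]<-.1)&(q[:,1]>-.36)&(q[:,2]>.6)&(q[:,0]>.4)&(q[:,0]<.605);print(np.nanmax(q[k],0))
E
```

```text
[ 0.65283744 -0.15018115  0.3246362 ] [-0.68271761 -0.0349044  -0.28724729]
[ 0.60499589 -0.10000993  0.75732292]
```

View pics/s4.png

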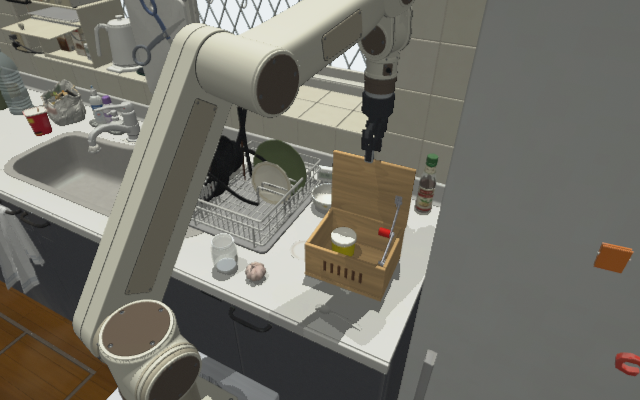

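View pics/w4.png

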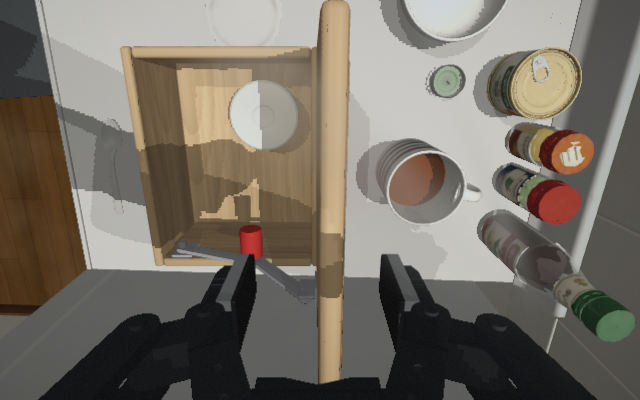

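The wrist view shows the lid's edge, at about column 333, between the open fingers (columns 240 and 395). The mug and bottle are clear of them. I'll lower the fingers so they straddle the edge.

Emit:
move_arm --moves '[[[0, 0, -0.02, 0, 0, 0, -0.3], [0, 0, -0.02, 0, 0, 0, -0.3], [0, 0, -0.02, 0, 0, 0, -0.3], [0, 0, 0, 0, 0, 0, -0.3], [-0.01, 0, 0, 0, 0, 0, -0.3], [-0.01, 0, 0, 0, 0, 0, -0.3], [-0.01, 0, 0, 0, 0, 0, -0.3]]]'

```text
clock: 6.22
eef_pos: [0.6324, -0.1511, 0.2979]
tool_rot: [0.695, 0.719, 0.001, 0.001]
ft_force: [4.6, -1.1, -3.4]
grip_width: 0.0555
```

Emit:
move_arm --moves '[[[-0.012, 0, 0, 0, 0, 0, -0.3], [-0.012, 0, 0, 0, 0, 0, -0.3], [-0.014, 0, 0, 0, 0, 0, -0.3], [-0.014, 0, -0.002, 0, 0, 0, -0.3], [-0.014, 0, -0.003, 0, 0, 0, -0.3]]]'

```text
clock: 6.63
eef_pos: [0.6006, -0.1518, 0.2979]
tool_rot: [0.695, 0.719, 0.004, 0.007]
ft_force: [3.9, -0.8, -0.3]
grip_width: 0.0554
```

Emit:
move_arm --moves '[[[-0.016, 0, -0.003, 0, 0, 0, -0.3], [-0.016, 0, -0.003, 0, 0, 0, -0.3], [-0.016, 0, -0.004, 0, 0, 0, -0.3], [-0.016, 0, -0.005, 0, 0, 0, -0.3], [-0.016, 0, -0.006, 0, 0, 0, -0.3], [-0.016, 0, -0.006, 0, 0, 0, -0.3]]]'

```text
clock: 7.13
eef_pos: [0.5531, -0.1524, 0.2897]
tool_rot: [0.695, 0.719, 0.009, 0.014]
ft_force: [3.3, -0.8, -0.8]
grip_width: 0.0555
```

Emit:
move_arm --moves '[[[-0.016, 0, -0.006, 0, 0, 0, -0.3], [-0.016, 0, -0.007, 0, 0, 0, -0.3], [-0.016, 0, -0.008, 0, 0, 0, -0.3], [-0.01, 0, -0.008, 0, 0, 0, -0.3], [0, 0, 0, 0, 0, 0, -0.3]]]'

```text
clock: 7.55
eef_pos: [0.5227, -0.1527, 0.2801]
tool_rot: [0.695, 0.719, 0.013, 0.02]
ft_force: [-0.5, -0.0, -0.4]
grip_width: 0.0555
```

```bash
python3 - <<'E'
from h import *
o=get_obs();print(o['eef_pos'],o['ft_force'])
snap('scene','s5');snap('wrist','w5')
c=ld('s5');P=pts(c)
for u,v in ((330,180),(345,190),(360,190),(350,205)): print(np.round(P[v,u],3))
E
```

```text
[ 0.5226543  -0.15269096  0.28010324] [-0.4568731  -0.04518137 -0.35194737]
[0.884 0.076 0.029]
[ 0.456 -0.159  0.339]
[ 0.551 -0.159  0.278]
[ 0.487 -0.161  0.277]
```

View pics/s5.png

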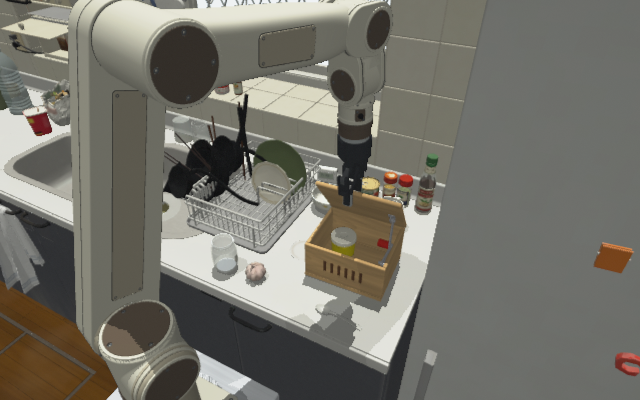

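View pics/w5.png

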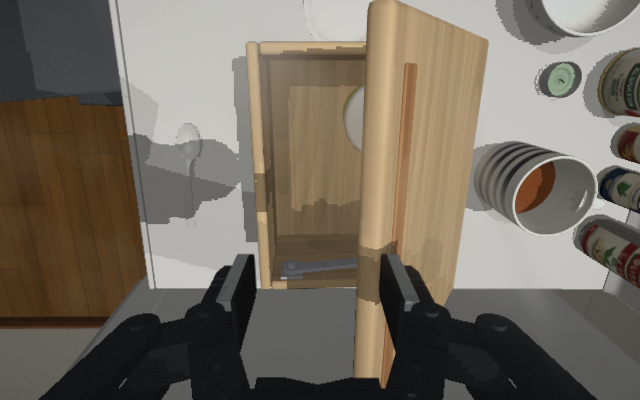

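Emit:
move_arm --moves '[[[-0.004, 0, -0.012, 0, 0, 0, -0.3], [-0.006, 0, -0.012, 0, 0, 0, -0.3], [-0.008, 0, -0.012, 0, 0, 0, -0.3], [-0.008, 0, -0.012, 0, 0, 0, -0.3], [-0.008, 0, -0.012, 0, 0, 0, -0.3]]]'

```text
clock: 8.07
eef_pos: [0.508, -0.1533, 0.2515]
tool_rot: [0.695, 0.719, 0.015, 0.024]
ft_force: [0.6, -0.0, 2.6]
grip_width: 0.0554
```

Emit:
move_arm --moves '[[[-0.01, 0, -0.01, 0, 0, 0, -0.3], [-0.01, 0, -0.01, 0, 0, 0, -0.3], [-0.01, 0, -0.01, 0, 0, 0, -0.3], [-0.01, 0, -0.012, 0, 0, 0, -0.3], [-0.008, 0, -0.012, 0, 0, 0, -0.3], [-0.008, 0, -0.012, 0, 0, 0, -0.3]]]'

```text
clock: 8.57
eef_pos: [0.4762, -0.1541, 0.2127]
tool_rot: [0.695, 0.718, 0.013, 0.023]
ft_force: [1.7, -0.5, 0.3]
grip_width: 0.0557
```

Emit:
move_arm --moves '[[[-0.004, 0, -0.01, 0, 0, 0, -0.3], [-0.004, 0, -0.01, 0, 0, 0, -0.3], [-0.004, 0, -0.01, 0, 0, 0, -0.3], [-0.004, 0, -0.01, 0, 0, 0, -0.3], [0, 0, 0, 0, 0, 0, -0.3]]]'

```text
clock: 8.98
eef_pos: [0.4639, -0.1539, 0.1878]
tool_rot: [0.695, 0.718, 0.011, 0.02]
ft_force: [-0.2, -1.3, -0.2]
grip_width: 0.0555
```

```bash
python3 - <<'E'
from h import *
o=get_obs();print(o['eef_pos'],o['ft_force'])
snap('scene','s6');snap('wrist','w6')
E
```

```text
[ 0.4638712  -0.15388113  0.1878073 ] [-0.16879053 -1.27495821 -0.24331663]
```

View pics/s6.png

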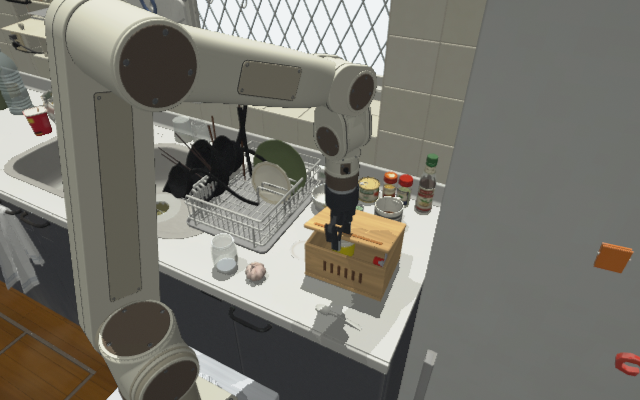

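View pics/w6.png

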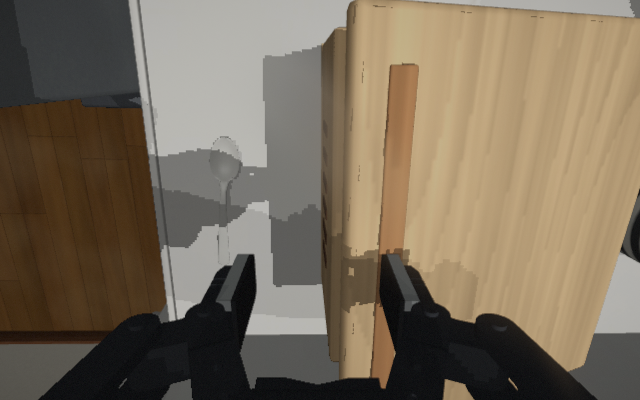

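The lid is about 20° from shut. The rear finger rests on its top, near column 400, and the front finger is clear in front of it. I'll keep lowering, more slowly.

Emit:
move_arm --moves '[[[-0.004, 0, -0.01, 0, 0, 0, -0.3], [-0.003, 0, -0.01, 0, 0, 0, -0.3], [-0.002, 0, -0.01, 0, 0, 0, -0.3], [-0.002, 0, -0.01, 0, 0, 0, -0.3], [-0.002, 0, -0.01, 0, 0, 0, -0.3], [0, 0, -0.006, 0, 0, 0, -0.3]]]'

```text
clock: 9.58
eef_pos: [0.4581, -0.1538, 0.1592]
tool_rot: [0.695, 0.718, 0.012, 0.021]
ft_force: [-0.0, -1.1, 0.4]
grip_width: 0.0557
```

Emit:
move_arm --moves '[[[-0.002, 0, -0.008, 0, 0, 0, -0.3], [-0.002, 0, -0.008, 0, 0, 0, -0.3], [-0.002, 0, -0.006, 0, 0, 0, -0.3], [0, 0, -0.006, 0, 0, 0, -0.3], [0, 0, -0.006, 0, 0, 0, -0.3]]]'

```text
clock: 10.0
eef_pos: [0.455, -0.1536, 0.1399]
tool_rot: [0.695, 0.719, 0.012, 0.021]
ft_force: [-1.1, -0.3, 1.5]
grip_width: 0.0556
```

Emit:
move_arm --moves '[[[0, 0, -0.005, 0, 0, 0, -0.3], [0, 0, -0.005, 0, 0, 0, -0.3], [0, 0, -0.005, 0, 0, 0, -0.3]]]'

```text
clock: 10.25
eef_pos: [0.4551, -0.1538, 0.137]
tool_rot: [0.695, 0.718, 0.013, 0.023]
ft_force: [-10.5, 2.5, 23.5]
grip_width: 0.0555
```

```bash
python3 - <<'E'
from h import *
snap('scene','s7');c=snap('top','t7');P=pts(c)
for f in('s7',):
  c=ld(f);P=pts(c)
  for u,v in ((330,222),(320,226),(360,215),(385,222),(395,240),(380,250),(370,247)): print(u,v,np.round(P[v,u],3))
c=ld('t7');P=pts(c)
for v in (150,160,180,190,200): print(v,np.round(P[v,345],3),np.round(P[v,375],3))
E
```

```text
330 222 [ 0.408 -0.148  0.279]
320 226 [ 0.54  -0.058  0.131]
360 215 [ 0.631 -0.136  0.133]
385 222 [ 0.637 -0.207  0.131]
395 240 [ 0.583 -0.255  0.128]
380 250 [ 0.526 -0.234  0.132]
370 247 [ 0.528 -0.207  0.129]
150 [ 0.742 -0.07   0.005] [ 0.739 -0.154  0.016]
160 [ 0.714 -0.069  0.   ] [ 0.714 -0.155  0.   ]
180 [ 0.638 -0.061  0.133] [ 0.638 -0.137  0.132]
190 [ 0.613 -0.061  0.132] [ 0.612 -0.137  0.131]
200 [ 0.587 -0.061  0.134] [ 0.587 -0.136  0.134]
```

View pics/s7.png

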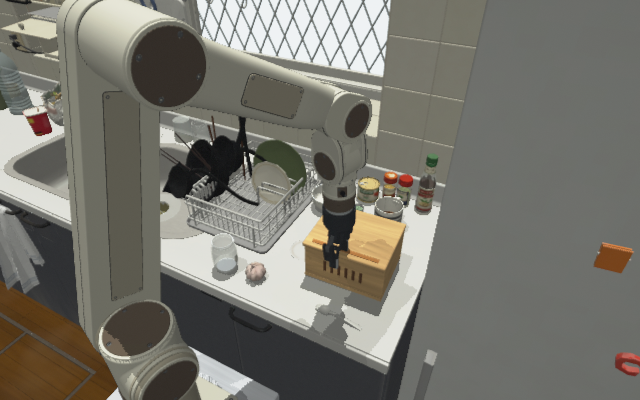

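The lid is flat, with its top at z≈0.132, and the force rose to 23 N against the rim. I'll lift off.

Emit:
move_arm --moves '[[[0, 0, 0.006, 0, 0, 0, -0.3], [0, 0, 0.01, 0, 0, 0, -0.3], [0, 0, 0.03, 0, 0, 0, -0.3], [0, 0, 0.06, 0, 0, 0, -0.3], [-0.02, 0, 0.06, 0, 0, 0, -0.3], [-0.03, 0, 0.06, 0, 0, 0, -0.3], [-0.03, 0.03, 0.04, 0, 0, 0, -0.3], [0, 0, 0, 0, 0, 0, -0.3]]]'

```text
clock: 11.02
eef_pos: [0.4117, -0.1372, 0.2741]
tool_rot: [0.695, 0.719, 0.012, 0.02]
ft_force: [0.5, -0.3, -0.8]
grip_width: 0.0555
```

```bash
python3 - <<'E'
from h import *
o=get_obs();print(o['clock'],o['eef_pos'],o['ft_force'])
snap('scene','s8');c=snap('wrist','w8');P=pts(c)
q=P.reshape(-1,3);k=(abs(q[:,2]-.13)<.02)&(q[:,0]>.45)&(q[:,0]<.68)&(abs(q[:,1]+.153)<.1)
for a in np.arange(.46,.68,.03):
  s=q[k&(abs(q[:,0]-a)<.01)]; print(round(a,2),len(s),np.median(s[:,2]) if len(s) else '')
E
```

```text
11.0167 [ 0.41172382 -0.13721272  0.27406252] [ 0.45780251 -0.27982807 -0.77464374]
0.46 1502 0.12960307323022
0.49 4339 0.13161457452125763
0.52 4850 0.13086904569151261
0.55 5275 0.1308818555194754
0.58 5203 0.13088455751036815
0.61 5096 0.13087435877124157
0.64 5000 0.13087789498849045
0.67 0
```

View pics/s8.png

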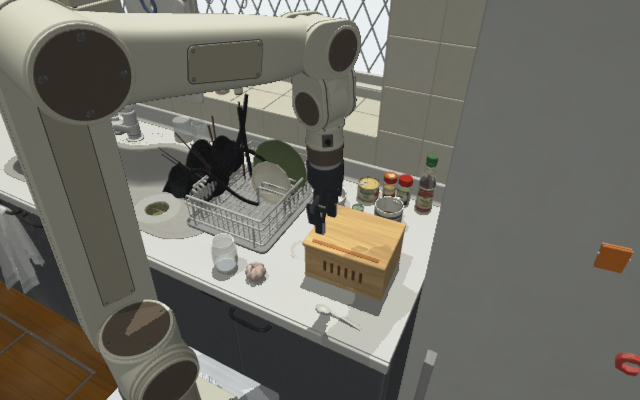

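The lid lies flat at 0.131 m along its whole depth, the arm is clear, and the jar, garlic, spoon, mug and bowl are where they were. I'm handing in.

```bash
python3 -c "
from workcell import *
job_done()"
```

```text
the job is handed in; nothing more can be done
```

The stay is unlocked, the lid is fully shut, and I handed the job in after about 11 s with the gripper touching nothing.

- **Unlocking the stay:** I pressed the red knob down about 26 mm with the closed fingers. The readings were 5 to 6 N, and the knee broke.
- **Lowering the lid:** I put the open fingers over the lid's free edge and eased it down with the rear finger. The readings stayed under 6 N until it reached the rim.
- **Final contact:** Pressing it home on the rim read 23.5 N vertically and 10.5 N sideways. That is firmer than I meant, but slow and only once the lid was already down.
- **Last checks:** The lid top measures 0.130–0.132 m along its whole depth, against a nominal 0.132 m. The wrist force was back near zero.
- **Other things on the worktop:** By eye in the last picture, the jar and mug have not moved; the gripper partly hides the bowl. The yellow tub is under the lid and could not be checked. Nothing touched it as far as I could see.

No check failed.

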